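# Park the tonearm of a record player with the cue lever

## Robot

A 6-joint arm with a two-finger parallel gripper is mounted at the origin on a cart in front of the work surface, level with it; the furniture and walls round the work are solid. World frame = base frame: x ahead of the robot, y to its left, z up, the work surface at z = 0. Lengths are in m, angles in rad, forces in N, time in s.
With the tool pointing down it reaches from about 0.225 to 0.875 m from the base axis. Payload 3.4 kg.
Tool frame: the origin (TCP) lies at the very end of the fingers, on their centre line; the grasp point (between the pads) lies 19 mm behind it (manip.pinch_z is the distance from the TCP to the grasp point, in m); z points along the fingers, y is the line along which they close (so a half turn about z gives the same grasp; the last joint's range is limited). The gripper opens to 85 mm and grips with 20 to 120 N. Pads are 22 mm wide; open, the fingers measure 114 mm over their backs; the gripper's body (76 mm by 85 mm) begins 54 mm behind the grasp point. The pads swing forward as they close: fully open they stand 13 mm farther back than shut.
Start: joints at [1.159, 0.276, 1.505, -0, 1.361, -0.121], TCP at [0.165, 0.551, 0.231] pointing down, gripper open.
Joint ranges: [-2.89, 2.89], [-0.75, 2.08], [0.22, 2.7], [-1.18, 4.32], [0.11, 2.71], [-2.7, 2.7]. Speed limits (rad/s): [2.57, 2.57, 3.14, 3.14, 3.14, 3.14].

## Interface

Orientations are given as a unit quaternion [w, x, y, z].
In Python, from rig import manip gives the robot as it stands. The module is installed in compiled form; this text tells all that it offers.
- The arm moves only by the shell command python3 -m jog 'ROWS' [FORCE]. ROWS is JSON, a list of rows, each an object of numbers: "dx", "dy", "dz": the shift along the tool's x, y, z each as a share of 25 cm, from -1 to 1; "ax", "ay", "az": the turn, a rotation vector about the tool's x, y, z each as a share of 90 degrees, from -1 to 1; "grip": the opening, from -1 (shut) to 1 (fully open), so that 0 is half open. A call has 1 to 5 rows; each row is the pose to reach, as a shift and turn from the pose commanded when the call began, along the tool's axes at that moment; what a row does not reach only later rows make up. A row lasts 1/12 s, in which the tool goes at most 41.7 mm and 7.16 degrees, less where a joint would pass 70% of its speed; a pose out of reach is approached as far as the arm can. A call with a number of a shift or a turn outside -1 to 1 is refused whole. A call with a gripper value outside its range is refused whole. The fingers move at their own pace and stop on an object; FORCE is the grip in N (left out, the last holds). Time passes only in rows, so rows that repeat a pose let the fingers close. It gives the time, the measured TCP pose, the force, the opening and the grip force at its end, in the units of the state.
- manip.get_state(): the state, without advancing time (a new reading comes with each control period).
- manip.get_image(name): name is "scene" or "top" or "wrist"; returns a dict with "img" (420x560x3 uint8, red, green, blue), "mtx" (3x3 intrinsics, pixels), "world_to_cam" (4x4, takes a point from world to camera coordinates); the wrist camera has in their place "T_tool_cam" (4x4, takes a point from camera to tool coordinates, whose origin is the TCP and whose axes are the flange's). Camera axes: x right, y down, z forward; pixel columns grow to the right and rows downward; lengths in m; the calibration is good to about 2 mm. The wrist camera is an equidistant fisheye: a pixel r from the principal point sees the ray r / f radians off the axis. A picture is of the moment at which its call begins: read the wrist's pose just before it. There is no depth.
- manip.sign_off(): hands the job in; it is judged then, once.
The state is a dict: "clock": time; "qpos": joint angles; "qd": joint speeds; "effort": joint torques, N m; "position": TCP position; "ee_rot": TCP orientation; "contact_force": force on the tool from outside, world axes, zero at the start; "moment": the same for the moment, N m; "width": finger opening in m; "gripper_force": force on a finger pad.
Only numpy, scipy, OpenCV 4.12 (cv2) and the standard library are available. Lean on these libraries where they do the work, as an engineer would, in place of code of your own. Each camera call takes 0.05 s, during which the arm holds its last target. There are 200 camera calls.

## Task

The record has finished and the platter stands still: park the tonearm with a fingertip. Push the cue lever back as far as it goes, so that the arm rises off the record, then push the raised arm sideways by its tube until it stands over its rest, and push the cue lever forward again, all the way, so that the arm comes down into the rest and stays there. Only push, gently: do not pinch or lift the arm by hand, do not drag the stylus over the record, do not touch the record or platter, and leave the small things lying about where they are.

Things in the scene. Friction and masses are not known exactly. Their poses are not given: they have to be found in the camera images.
- turntable: Record player, fixed: wood plinth, dark top plate 320 (x) x 376 (y) mm, 60 mm above the work surface. Origin: footprint centre, at z = 0; -x points to its front (robot's side), +y to its left; turned up to 0.25 rad. In its frame (mm): spindle (10, 55); platter 200 wide with a 175 wide black record, upper face z = 85; arm pivot (110, -125); rest (15, -125); cue lever axle (50, -170).
- tonearm (a joint): Swing of the tonearm about its upright pivot, rad: 0 = over the middle of the rest, tube pointing straight to the front (-x of the turntable); grows as the tip moves left (+y of the turntable), over the record. The stylus is over the record above about 0.57; travel -0.12 to 0.80, no stop at 0. It turns very easily (friction 0.004 N m) and stays where it is left.
- armtube (a joint): Tilt of the tonearm, rad: 0 with the stylus on the record; with the cue lever back 0.06 to 0.067 over the record (the stylus then hangs about 13 mm above it) and 0.08 over the rest; 0.01 when the tube lies in the rest. It sinks by its own small weight when the lever goes forward.
- cue_lever (a joint): Cue lever, rad: 0 = forward (arm let down; the lever leans forward, 35 degrees from upright), 1.2 = fully back (arm raised; the lever leans back, 34 degrees from upright). Its axle lies along the turntable's y axis; it stays where it is left (friction 0.02 N m). A cranked rod on the axle passes under the tube, which begins to rise at about 0.3 rad.
- lever_knob (a point): Centre of the aluminium cross-knob at the end of the cue lever: a lying cylinder 11 mm thick and 16 mm wide (along the turntable's y), 40 mm from the lever's axle, on a steel rod 6 mm thick.
- lever_hinge (a point): On the axle of the cue lever, mid-width, 99 mm above the work surface. The two black bearing cheeks beside the lever reach up to 106 mm above the work surface.
- pivot_top (a point): On the upright swing axis of the tonearm, at the height of the tube's axis with the stylus on the record, 105 mm above the work surface.
- tube_middle (a point): On the axis of the tonearm's bare aluminium tube (9 mm thick), 140 mm from the pivot: a good place to push on the tube's side (the black collar of the headshell begins 160 mm from the pivot). About 105 mm above the work surface with the arm down, 113 to 115 mm with the arm raised.
- stylus (a point): The stylus tip, under the headshell at the front end of the tonearm, about 202 mm from the swing axis.
- spindle_top (a point): Top of the spindle in the middle of the platter, 98 mm above the work surface.
- rest_v (a point): Arm rest: a small aluminium V, open upwards, on a thin steel post right of the platter, 95 mm from the pivot; this point is where the tube's axis lies when parked, 106 mm above the work surface. The V is 13 mm wide between its tips (107 mm above the work surface): a tube let down within 5 mm of its middle slides in. The raised tube passes just above the tips.
- usb_stick: Bystander, loose: USB stick 64 x 18 x 9 mm on the work surface, right of the turntable.
- pick_tin: Bystander, loose: small flat tin 94 x 63 x 21 mm on the work surface, left of the turntable.
- jack_adapter: Bystander, loose: audio jack adapter 50 x 12 x 12 mm lying on the front edge of the turntable's top plate.
- capo: Bystander, loose: black guitar capo 78 x 52 x 14 mm on the work surface, right of the turntable.

How it is judged:
On the way, in this order (a step that is already met when the one before it is completed fails the run):
1. the cue lever is back and the arm has risen off the record, still over it (value of joint cue_lever above 1 rad and value of joint armtube above 0.04 rad and value of joint tonearm above 0.5 rad), for 0.2 s.
2. the raised arm stands over its rest (value of joint cue_lever above 0.9 rad and value of joint armtube above 0.04 rad and value of joint tonearm between -0.055 and 0.055 rad), for 0.2 s.
At the end, for the whole second after the job is handed in: The arm lies in its rest (swing within 0.025 rad of the middle, tilt between -0.01 and 0.03 rad, still) and the cue lever is forward (under 0.2 rad) (value of joint cue_lever below 0.2 rad and value of joint tonearm between -0.025 and 0.025 rad and value of joint armtube between -0.01 and 0.03 rad and velocity of joint tonearm between -0.05 and 0.05 rad/s); the robot touches nothing.
It fails at once if the stylus is dragged over, or set down elsewhere on, the record (z of stylus in the frame of turntable below 0.089 m and horizontal distance between stylus and spindle_top below 0.1 m and distance of stylus from where it was at the start of the episode above 0.008 m).
It fails at once if the arm is raised by hand and not by the cue lever (value of joint armtube above 0.12 rad or (value of joint armtube above 0.045 rad and value of joint cue_lever below 0.4 rad)).
It fails at once if the arm is pushed roughly (over 12 N) (contact force between any of the arm, the fingers and tonearm above 12 N).
It fails at once if the robot touches the record or platter (contact force between any of the arm, the fingers and platter above 1 N).
It fails at once if a bystander is moved by more than 25 mm (distance of any of usb_stick, capo, pick_tin, jack_adapter from where it was at the start of the episode above 0.025 m).
It also fails if it takes over 54 s, if anything falls off the work surface, if the arm or the gripper's body presses on something with over 40 N, if the wrist force passes 120 N, or if a joint passes its speed limit or range.

## Working session

There is one attempt and no reset: what is moved stays moved. The work goes in short steps, Python scripts to look and compute and a shell command to move; the robot and the scene stay as the last step left them, time stands still between calls to the robot, and variables do not carry over. Pictures are saved under pics/ and viewed, at most 10 in all, crops included, and the job is handed in when it is done.

```bash
mkdir -p pics
python3 - <<'E'
from rig import manip
import cv2,pickle
s=manip.get_state();print(s)
d={}
for n in("scene","top"):
    r=manip.get_image(n);d[n]=r;cv2.imwrite(f"pics/{n}0.png",r["img"][:,:,::-1]);print(r["mtx"],r["world_to_cam"])
pickle.dump(d,open("d0.pkl","wb"))
E
```

```text
{'clock': 0.0, 'qpos': array([ 1.15896523e+00,  2.76621330e-01,  1.50617592e+00,  2.22929125e-05,
        1.36068763e+00, -1.21033857e-01]), 'qd': array([ 0.00112758, -0.00014456,  0.00026318,  0.0008187 ,  0.00084612,
       -0.00102532]), 'effort': array([-1.46945213e-04, -4.16766822e+01, -2.45810527e+01, -4.13022944e-04,
        1.07753740e-02, -8.49007851e-07]), 'position': array([0.1646591 , 0.55035325, 0.23040764]), 'ee_rot': array([-2.59618984e-04,  1.44889099e-01,  9.89447449e-01, -9.09864463e-04]), 'contact_force': array([-0.3665625 ,  0.33148481,  0.19612031]), 'moment': array([ 0.03574303,  0.01030756, -0.05301264]), 'gripper_force': 0.0, 'width': 0.08535140223193396}
[[462.29142235   0.         276.30684816]
 [  0.         462.29142235 206.89171803]
 [  0.           0.           1.        ]] [[ 0.77793617 -0.62822806 -0.01203425 -0.39879588]
 [-0.33509558 -0.3985959  -0.85371673  0.2793602 ]
 [ 0.53153201  0.66816975 -0.52059861  0.64943651]
 [ 0.          0.          0.          1.        ]]
[[428.51155181   0.         280.83857753]
 [  0.         428.51155181 212.59236522]
 [  0.           0.           1.        ]] [[ 0.01099165 -0.99991552  0.00693783  0.00827508]
 [-0.98534705 -0.01201199 -0.17013789  0.53767978]
 [ 0.17020685 -0.00496607 -0.98539584  0.92388814]
 [ 0.          0.          0.          1.        ]]
```

View pics/top0.png

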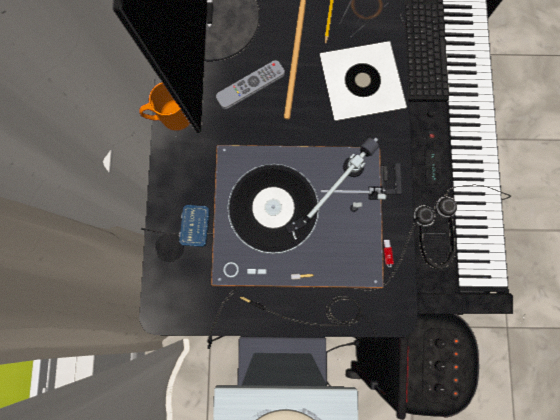

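View pics/scene0.png

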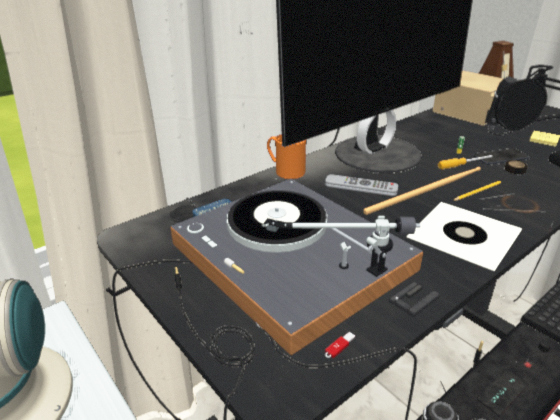

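The top view shows the plinth's corners near (217,146), (383,150), (382,287) and (212,285), the spindle at (273,208), the pivot at (357,160) and the lever near (377,193). I'll fit the turntable pose from these and check it on an enlarged overlay.

```bash
cat > h.py <<'E'
import numpy as np,pickle,cv2
from scipy.optimize import least_squares
d=pickle.load(open("d0.pkl","rb"))
def proj(n,P):
    P=np.atleast_2d(P);r=d[n];c=(r["world_to_cam"]@np.c_[P,np.ones(len(P))].T)[:3];u=r["mtx"]@c;return (u[:2]/u[2]).T
def t2w(p,P):
    P=np.atleast_2d(P).astype(float)/1000;c,s=np.cos(p[2]),np.sin(p[2]);return np.c_[p[0]+c*P[:,0]-s*P[:,1],p[1]+s*P[:,0]+c*P[:,1],P[:,2]]
def knob(th): # lever angle from upright, + = back
    a=np.deg2rad(-35)+th; return [50+40*np.sin(a),-170,99+40*np.cos(a)]
E
python3 - <<'E'
from h import *
im=d["top"]["img"][:,:,::-1].copy()
g=im.copy()
M=np.array([[160,188,60],[160,-188,60],[-160,-188,60],[-160,188,60],[10,55,98]]);U=np.array([[217,146],[383,150],[382,287],[212,285],[273,208]])
f=lambda p:(proj("top",t2w(p,M))-U).ravel()
p=least_squares(f,[.4,0,0]).x;print(p,f(p).round(1))
np.save("p.npy",p)
for n,(x0,x1,y0,y1) in {"top":(200,400,135,295),"scene":(170,430,170,350)}.items():
    im=d[n]["img"][:,:,::-1];k=4 if n=="top" else 3
    c=cv2.resize(im[y0:y1,x0:x1],None,fx=k,fy=k,interpolation=cv2.INTER_CUBIC)
    for m in M.tolist()+[[110,-125,105],[15,-125,106],knob(0),[50,-170,99],[110+202*-np.cos(.6),-125+202*np.sin(.6),85]]:
        u=(proj(n,t2w(p,m))[0]-[x0,y0]+.5)*k; cv2.drawMarker(c,tuple(int(v) for v in u),(0,255,0) ,0,10,1)
    cv2.imwrite(f"pics/{n}1.png",c)
E
```

```text
[ 0.52992218 -0.02462332 -0.01006554] [ 0.4 -1.6 -1.7 -1.9  2.1  2.8 -1.5  1.1  0.7 -1. ]
```

View pics/top1.png

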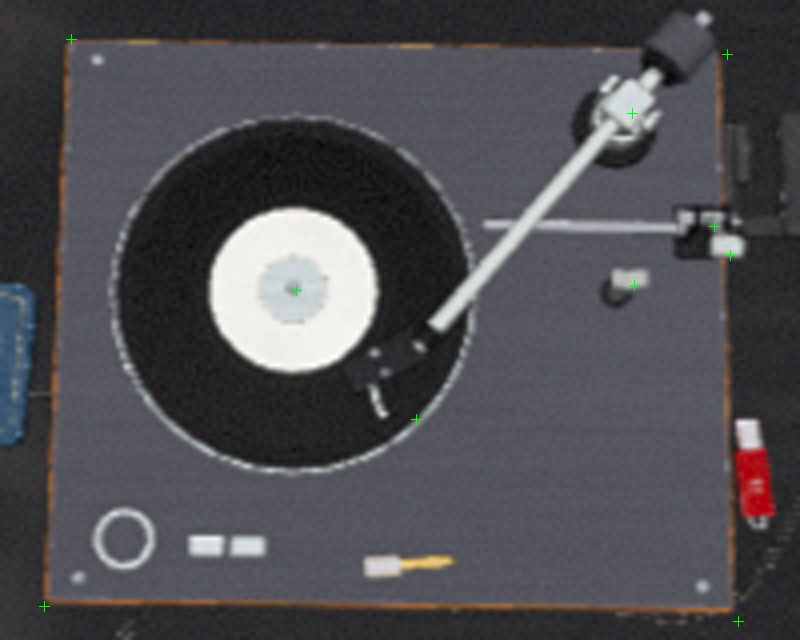

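View pics/scene1.png

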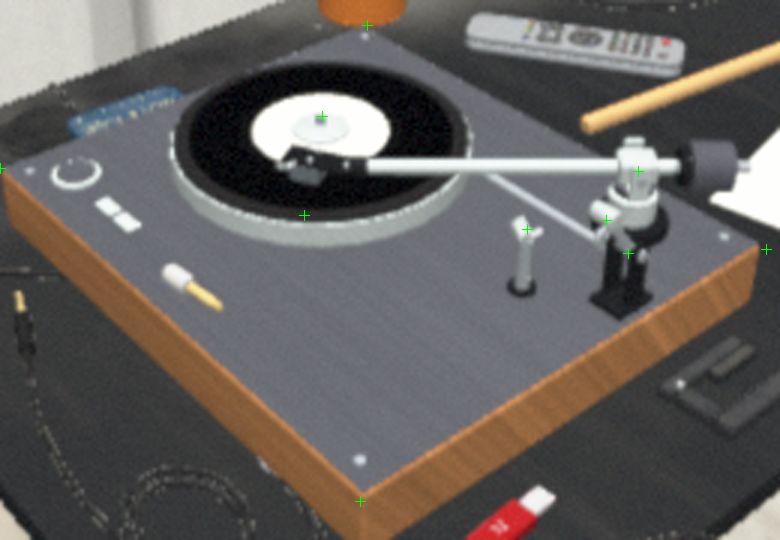

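Run:
```python
from h import *
M=np.array([[160,188,60],[160,-188,60],[-160,-188,60],[-160,188,60],[10,55,98],knob(0),[15,-125,105],[110,-125,112],[10,55,85]])
U={"top":np.array([[68,40],[722,48],[732,608],[46,600],[293,288],[727,246],[630,279],[632,103],[293,290]])/4+[200,135]-.5,
"scene":np.array([[3,172],[365,36],[757,252],[362,500],[320,118],[604,212],[527,230],[636,158],[321,130]])/3+[170,170]-.5}
w=np.array([.4,.4,.4,.4,1,1,1,.7,1])[:,None]
R=lambda p,n:(proj(n,t2w(p,M))-U[n])
for ns in (["top"],["scene"],["top","scene"]):
    p=least_squares(lambda p:np.concatenate([(w*R(p,n)).ravel() for n in ns]),[.53,-.02,0],x_scale=[.01,.01,.01]).x
    print(ns,p.round(4));[print(R(p,n).round(1).tolist()) for n in ns]
np.save("p.npy",p)
c,s=np.cos(p[2]),np.sin(p[2])
tube=np.array([[520,225],[440,325]])/4+[200,135]-.5
for th in (.55,.6,.65,.7,.75):
    q=np.array([[110-r*np.cos(th),-125+r*np.sin(th),105] for r in(70,140,160,202)])
    print(th,((proj("top",t2w(p,q))-[200,135]+.5)*4).round().tolist())
```

```text
['top'] [ 0.5327 -0.0229 -0.0008]
[[-0.5, -0.5], [-0.1, -0.3], [1.4, 1.2], [-0.6, 1.1], [0.1, -0.5], [-0.2, 0.3], [0.2, -0.1], [-0.5, 0.0], [0.2, 0.1]]
['scene'] [ 0.5176 -0.0619  1.0671]
[[23.4, -11.9], [76.0, 15.6], [12.9, 41.6], [-90.9, -8.7], [-7.8, 24.3], [14.8, -40.2], [18.3, -28.2], [-33.4, -32.0], [-8.0, 26.2]]
['top', 'scene'] [ 0.5249 -0.0266  0.2388]
[[-14.2, 23.4], [-17.7, -13.9], [17.5, -17.8], [20.5, 24.0], [1.3, 9.2], [-4.2, -14.6], [-1.6, -9.9], [-12.7, -8.5], [1.4, 9.7]]
[[94.5, -46.4], [126.6, 53.3], [-92.2, 82.5], [-131.3, -90.9], [-6.3, 2.8], [11.0, -7.7], [8.2, -6.6], [-2.7, -9.5], [-6.5, 4.5]]
0.55 [[541.0, 192.0], [502.0, 313.0], [491.0, 349.0], [467.0, 423.0]]
0.6 [[535.0, 189.0], [490.0, 309.0], [477.0, 343.0], [449.0, 417.0]]
0.65 [[529.0, 187.0], [478.0, 304.0], [463.0, 338.0], [431.0, 410.0]]
0.7 [[523.0, 184.0], [466.0, 298.0], [449.0, 331.0], [414.0, 401.0]]
0.75 [[517.0, 181.0], [454.0, 292.0], [436.0, 324.0], [397.0, 392.0]]
```

Run:
```python
from h import *
M=np.array([[160,188,60],[160,-188,60],[-160,-188,60],[-160,188,60],[10,55,98],knob(0),[15,-125,105],[110,-125,112],[10,55,85]])
U={"top":np.array([[68,40],[722,48],[732,608],[46,600],[293,288],[727,246],[630,279],[632,103],[293,290]])/4+[200,135]-.5,
"scene":np.array([[365,36],[757,252],[362,500],[3,172],[320,118],[604,212],[527,230],[636,158],[321,130]])/3+[170,170]-.5}
w=np.array([.4,.4,.4,.4,1,1,1,.7,1])[:,None]
R=lambda p,n:(proj(n,t2w(p,M))-U[n])
for ns in (["scene"],["top","scene"]):
    p=least_squares(lambda p:np.concatenate([(w*R(p,n)).ravel() for n in ns]),[.53,-.02,0],x_scale=[.01,.01,.01]).x
    print(ns,p.round(4));[print(R(p,n).round(1).tolist()) for n in ns]
np.save("p.npy",p)
P=lambda n,v:print(n,t2w(p,v).round(4).tolist())
P("knob0",knob(0));P("knob1.2",knob(1.2));P("hinge",[50,-170,99]);P("rest",[15,-125,106]);P("pivot",[110,-125,105])
for th in(.75,.6,.4,.2,0):P(th,[110-140*np.cos(th),-125+140*np.sin(th),114])
```

```text
['scene'] [ 5.303e-01 -2.210e-02 -1.000e-04]
[[-0.8, -3.8], [1.9, -2.5], [0.2, -0.6], [-1.9, -1.0], [-0.0, -1.2], [0.5, 1.7], [-0.4, -0.7], [0.4, 0.2], [-0.3, 0.4]]
['top', 'scene'] [ 0.5315 -0.0222 -0.0008]
[[-0.9, -0.0], [-0.4, 0.2], [1.1, 1.8], [-0.9, 1.7], [-0.3, 0.0], [-0.5, 0.9], [-0.1, 0.5], [-0.9, 0.5], [-0.2, 0.6]]
[[-0.3, -4.0], [2.4, -2.7], [0.7, -1.0], [-1.3, -1.3], [0.5, -1.4], [1.0, 1.5], [0.2, -0.9], [0.9, -0.0], [0.2, 0.2]]
knob0 [[0.5584, -0.1922, 0.1318]]
knob1.2 [[0.6036, -0.1922, 0.1323]]
hinge [[0.5814, -0.1922, 0.099]]
rest [[0.5464, -0.1472, 0.106]]
pivot [[0.6414, -0.1473, 0.105]]
0.75 [[0.539, -0.0518, 0.114]]
0.6 [[0.5259, -0.0681, 0.114]]
0.4 [[0.5125, -0.0926, 0.114]]
0.2 [[0.5042, -0.1193, 0.114]]
0 [[0.5014, -0.1472, 0.114]]
```

```bash
python3 -m jog '[{"az":-0.185,"grip":-1},{"az":-0.185,"grip":-1},{"az":-0.185,"grip":-1},{"az":-0.185,"grip":-1}]' 20; python3 -c "
from rig import manip
from scipy.spatial.transform import Rotation as R
s=manip.get_state();w,x,y,z=s['ee_rot'];print(s['position'],R.from_quat([x,y,z,w]).as_matrix().round(4))"
```

```text
[0.16467806 0.5504099  0.23049951] [[-9.580e-01  2.867e-01 -7.000e-04]
 [ 2.867e-01  9.580e-01 -1.600e-03]
 [ 2.000e-04 -1.700e-03 -1.000e+00]]schema error: expected keys dx, dy, dz, ax, ay, az, grip
```

All keys are needed in each row.

```bash
python3 -m jog '[{"dx":0,"dy":0,"dz":0,"ax":0,"ay":0,"az":-0.185,"grip":-1},{"dx":0,"dy":0,"dz":0,"ax":0,"ay":0,"az":-0.185,"grip":-1},{"dx":0,"dy":0,"dz":0,"ax":0,"ay":0,"az":-0.185,"grip":-1},{"dx":0,"dy":0,"dz":0,"ax":0,"ay":0,"az":-0.185,"grip":-1}]' 20; python3 -c "
from rig import manip
from scipy.spatial.transform import Rotation as R
s=manip.get_state();w,x,y,z=s['ee_rot'];print(s['position'],R.from_quat([x,y,z,w]).as_matrix().round(4))"
```

```text
clock: 0.43
position: [0.1647, 0.5506, 0.2308]
ee_rot: [-0.0, -0.0, 1.0, -0.0]
contact_force: [0.2, -0.0, -0.2]
width: 0.0388
gripper_force: 0.0
[0.16473599 0.55061633 0.23082048] [[-1.e+00 -4.e-04 -4.e-04]
 [-4.e-04  1.e+00 -9.e-04]
 [ 4.e-04 -9.e-04 -1.e+00]]
```

```bash
python3 -m jog '[{"dx":-0.36,"dy":-0.74,"dz":0,"ax":0,"ay":0,"az":0,"grip":-1},{"dx":-0.36,"dy":-0.74,"dz":0,"ax":0,"ay":0,"az":0,"grip":-1},{"dx":-0.36,"dy":-0.74,"dz":0,"ax":0,"ay":0,"az":0,"grip":-1},{"dx":-0.36,"dy":-0.74,"dz":0,"ax":0,"ay":0,"az":0,"grip":-1},{"dx":-0.36,"dy":-0.74,"dz":0,"ax":0,"ay":0,"az":0,"grip":-1}]' | grep pos
python3 -m jog '[{"dx":-0.36,"dy":-0.74,"dz":0,"ax":0,"ay":0,"az":0,"grip":-1},{"dx":-0.36,"dy":-0.74,"dz":0,"ax":0,"ay":0,"az":0,"grip":-1},{"dx":-0.36,"dy":-0.74,"dz":0,"ax":0,"ay":0,"az":0,"grip":-1},{"dx":-0.36,"dy":-0.74,"dz":0,"ax":0,"ay":0,"az":0,"grip":-1},{"dx":-0.36,"dy":-0.74,"dz":0,"ax":0,"ay":0,"az":0,"grip":-1}]' | grep pos
python3 -m jog '[{"dx":-0.36,"dy":-0.74,"dz":0,"ax":0,"ay":0,"az":0,"grip":-1},{"dx":-0.36,"dy":-0.74,"dz":0,"ax":0,"ay":0,"az":0,"grip":-1},{"dx":-0.36,"dy":-0.74,"dz":0,"ax":0,"ay":0,"az":0,"grip":-1},{"dx":-0.36,"dy":-0.74,"dz":0,"ax":0,"ay":0,"az":0,"grip":-1},{"dx":-0.36,"dy":-0.74,"dz":0,"ax":0,"ay":0,"az":0,"grip":-1}]'
```

```text
position: [0.255, 0.3638, 0.231]
position: [0.345, 0.1787, 0.2314]
clock: 1.68
position: [0.4352, -0.0065, 0.2313]
ee_rot: [0.0, 0.001, 1.0, 0.0]
contact_force: [0.3, 0.8, 0.0]
width: 0.0004
gripper_force: 0.0
```

```bash
python3 -m jog '[{"dx":-0.35,"dy":-0.74,"dz":0,"ax":0,"ay":0,"az":0,"grip":-1},{"dx":-0.35,"dy":-0.74,"dz":0,"ax":0,"ay":0,"az":0,"grip":-1},{"dx":-0.35,"dy":-0.74,"dz":0,"ax":0,"ay":0,"az":0,"grip":-1},{"dx":-0.35,"dy":-0.74,"dz":0,"ax":0,"ay":0,"az":0,"grip":-1},{"dx":-0.35,"dy":-0.74,"dz":0,"ax":0,"ay":0,"az":0,"grip":-1}]' | grep pos
python3 -m jog '[{"dx":0,"dy":0,"dz":0.2,"ax":0,"ay":0,"az":0,"grip":-1},{"dx":0,"dy":0,"dz":0.41,"ax":0,"ay":0,"az":0,"grip":-1},{"dx":0,"dy":0,"dz":0.41,"ax":0,"ay":0,"az":0,"grip":-1},{"dx":0,"dy":0,"dz":0.41,"ax":0,"ay":0,"az":0,"grip":-1}]'
python3 - <<'E'
from rig import manip
import cv2,numpy as np
a=manip.get_image("scene")["img"][190:310,260:460,::-1];b=manip.get_image("top")["img"][130:250,300:420,::-1]
cv2.imwrite("pics/c2.png",np.hstack([cv2.resize(a,None,fx=2.4,fy=2.4),cv2.resize(b,None,fx=2.4,fy=2.4)]))
E
```

```text
position: [0.5228, -0.1917, 0.2309]
clock: 2.43
position: [0.5184, -0.1877, 0.1234]
ee_rot: [-0.005, 0.001, 1.0, 0.003]
contact_force: [-1.3, 0.6, -0.4]
width: 0.0001
gripper_force: 0.0
```

View pics/c2.png

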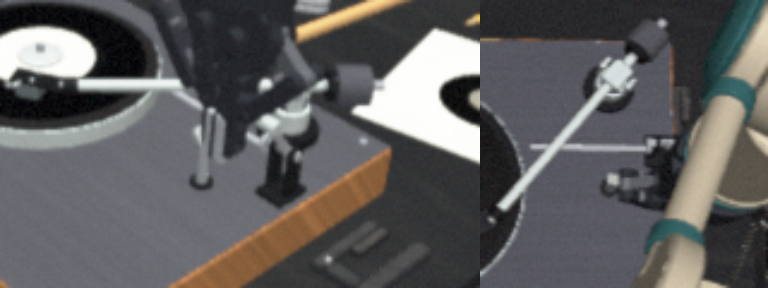

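```bash
python3 -m jog '[{"dx":0,"dy":0,"dz":0,"ax":0,"ay":0,"az":0,"grip":-1},{"dx":0,"dy":0,"dz":0,"ax":0,"ay":0,"az":0,"grip":-1},{"dx":0,"dy":0,"dz":0,"ax":0,"ay":0,"az":0,"grip":-1}]'; python3 -c "
from rig import manip
s=manip.get_state();print(s['qpos'],s['effort'],s['moment'])"
```

```text
clock: 2.78
position: [0.5234, -0.1895, 0.1308]
ee_rot: [0.002, 0.0, 1.0, -0.001]
contact_force: [0.9, -0.3, -0.6]
width: 0.0001
gripper_force: 0.0
[-4.72459719e-01  3.21412718e-01  1.70333769e+00  7.97461811e-05
  1.11279802e+00 -2.04323258e+00] [-4.71602334e-02 -4.11723948e+01 -2.16540492e+01 -2.35165273e-03
 -2.12343800e-02  1.96341760e-03] [-0.00233125  0.00412238 -0.00241015]
```

Run:
```python
from rig import manip
import cv2,numpy as np
a=manip.get_image("wrist")["img"][:,:,::-1]
cv2.imwrite("pics/w3.png",a)
```

```text
(no output)
```

View pics/w3.png

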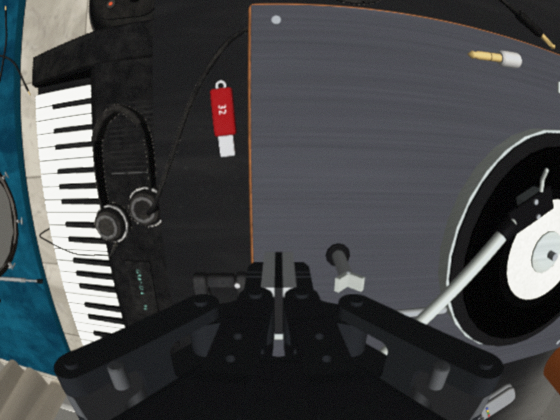

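```bash
python3 -m jog '[{"dx":-0.03,"dy":-0.01,"dz":0.012,"ax":0,"ay":0,"az":0,"grip":-1},{"dx":-0.06,"dy":-0.01,"dz":0.012,"ax":0,"ay":0,"az":0,"grip":-1},{"dx":-0.09,"dy":-0.01,"dz":0.012,"ax":0,"ay":0,"az":0,"grip":-1},{"dx":-0.12,"dy":-0.01,"dz":0.012,"ax":0,"ay":0,"az":0,"grip":-1},{"dx":-0.12,"dy":-0.01,"dz":0.012,"ax":0,"ay":0,"az":0,"grip":-1}]'
python3 -m jog '[{"dx":-0.025,"dy":0,"dz":0,"ax":0,"ay":0,"az":0,"grip":-1},{"dx":-0.05,"dy":0,"dz":0,"ax":0,"ay":0,"az":0,"grip":-1},{"dx":-0.075,"dy":0,"dz":0,"ax":0,"ay":0,"az":0,"grip":-1},{"dx":-0.1,"dy":0,"dz":0,"ax":0,"ay":0,"az":0,"grip":-1},{"dx":-0.1,"dy":0,"dz":0,"ax":0,"ay":0,"az":0,"grip":-1}]'
```

```text
clock: 3.25
position: [0.5543, -0.1919, 0.1257]
ee_rot: [0.001, -0.0, 1.0, -0.0]
contact_force: [-0.2, 0.1, -0.5]
width: 0.0002
gripper_force: 0.0
clock: 3.67
position: [0.5788, -0.1917, 0.1255]
ee_rot: [0.001, -0.0, 1.0, 0.0]
contact_force: [-0.3, 0.0, -0.4]
width: -0.0001
gripper_force: 0.0
```

Continue in small steps and watch the force for the stop.

```bash
python3 -m jog '[{"dx":-0.01,"dy":0,"dz":0,"ax":0,"ay":0,"az":0,"grip":-1},{"dx":-0.02,"dy":0,"dz":-0.01,"ax":0,"ay":0,"az":0,"grip":-1},{"dx":-0.03,"dy":0,"dz":-0.01,"ax":0,"ay":0,"az":0,"grip":-1},{"dx":-0.03,"dy":0,"dz":-0.01,"ax":0,"ay":0,"az":0,"grip":-1}]'
python3 - <<'E'
from rig import manip
import cv2,numpy as np
a=manip.get_image("scene")["img"][190:310,260:460,::-1];b=manip.get_image("wrist")["img"][170:420,280:560,::-1]
cv2.imwrite("pics/c4.png",np.hstack([cv2.resize(a,(480,288)),cv2.resize(b,(320,288))]))
E
```

```text
clock: 4.0
position: [0.5853, -0.1917, 0.1284]
ee_rot: [0.0, 0.0, 1.0, -0.0]
contact_force: [-0.6, 0.5, -1.3]
width: 0.0001
gripper_force: 0.0
```

View pics/c4.png

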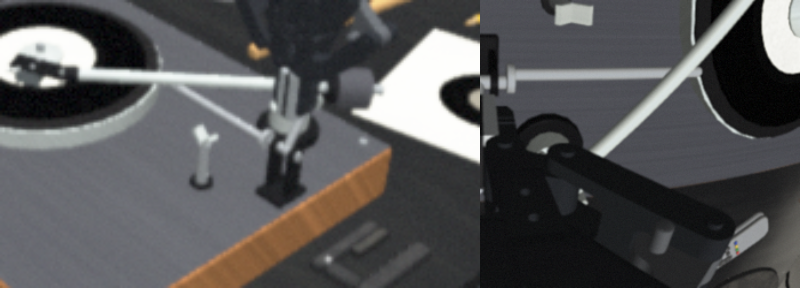

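The headshell has risen in the scene view (from row 82 to row 68). A few more mm should find the stop.

```bash
python3 -m jog '[{"dx":-0.01,"dy":0,"dz":0,"ax":0,"ay":0,"az":0,"grip":-1},{"dx":-0.01,"dy":0,"dz":0,"ax":0,"ay":0,"az":0,"grip":-1},{"dx":-0.01,"dy":0,"dz":0,"ax":0,"ay":0,"az":0,"grip":-1}]' | egrep 'pos|force'
python3 -m jog '[{"dx":-0.01,"dy":0,"dz":0,"ax":0,"ay":0,"az":0,"grip":-1},{"dx":-0.01,"dy":0,"dz":0,"ax":0,"ay":0,"az":0,"grip":-1},{"dx":-0.01,"dy":0,"dz":0,"ax":0,"ay":0,"az":0,"grip":-1}]' | egrep 'pos|force'
```

```text
position: [0.5873, -0.1917, 0.1283]
contact_force: [-0.6, -0.5, -1.0]
gripper_force: 0.2
position: [0.588, -0.1916, 0.1281]
contact_force: [-4.9, 0.2, 1.9]
gripper_force: 2.6
```

```bash
python3 -m jog '[{"dx":0.06,"dy":0,"dz":0,"ax":0,"ay":0,"az":0,"grip":-1},{"dx":0.1,"dy":0,"dz":0,"ax":0,"ay":0,"az":0,"grip":-1},{"dx":0.1,"dy":0,"dz":-0.12,"ax":0,"ay":0,"az":0,"grip":-1},{"dx":0.1,"dy":0,"dz":-0.24,"ax":0,"ay":0,"az":0,"grip":-1},{"dx":0.1,"dy":0,"dz":-0.24,"ax":0,"ay":0,"az":0,"grip":-1}]' | egrep 'pos|force'
python3 -m jog '[{"dx":0,"dy":0.16,"dz":0,"ax":0,"ay":0,"az":0,"grip":-1},{"dx":0,"dy":0.32,"dz":0,"ax":0,"ay":0,"az":0,"grip":-1},{"dx":0,"dy":0.48,"dz":0,"ax":0,"ay":0,"az":0,"grip":-1},{"dx":0,"dy":0.64,"dz":0,"ax":0,"ay":0,"az":0,"grip":-1},{"dx":0,"dy":0.66,"dz":0,"ax":0,"ay":0,"az":0,"grip":-1}]' | egrep 'pos|force'
python3 -m jog '[{"dx":0,"dy":0,"dz":0.05,"ax":0,"ay":0,"az":0,"grip":-1},{"dx":0,"dy":0,"dz":0.1,"ax":0,"ay":0,"az":0,"grip":-1},{"dx":0,"dy":0,"dz":0.15,"ax":0,"ay":0,"az":0,"grip":-1},{"dx":0,"dy":0,"dz":0.19,"ax":0,"ay":0,"az":0,"grip":-1},{"dx":0,"dy":0,"dz":0.19,"ax":0,"ay":0,"az":0,"grip":-1}]'
python3 - <<'E'
from rig import manip
import cv2,numpy as np
a=manip.get_image("scene")["img"][190:310,220:420,::-1];b=manip.get_image("wrist")["img"][120:420,130:430,::-1]
cv2.imwrite("pics/c5.png",np.hstack([cv2.resize(a,(480,288)),cv2.resize(b,(300,288))]))
E
```

```text
position: [0.5684, -0.1933, 0.1945]
contact_force: [1.1, -1.3, 1.5]
gripper_force: 0.0
position: [0.5644, -0.0205, 0.1885]
contact_force: [0.2, -0.4, 0.6]
gripper_force: 0.0
clock: 5.85
position: [0.5635, -0.0266, 0.1387]
ee_rot: [-0.002, 0.0, 1.0, 0.0]
contact_force: [0.1, 0.2, -0.0]
width: -0.0002
gripper_force: 0.0
```

View pics/c5.png

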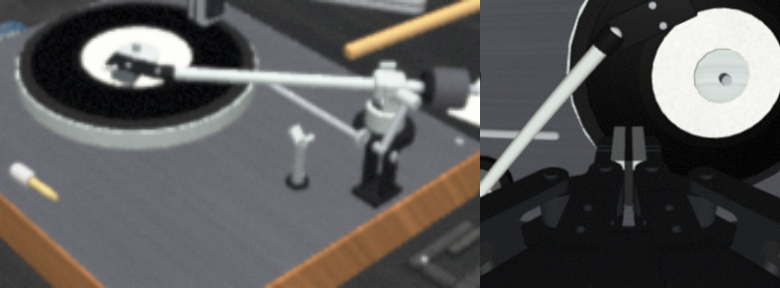

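The lever leans back, the arm is raised, and the finger stands clear on the tube's left-rear side, over the record. Next I lower it slowly beside the tube.

```bash
python3 -m jog '[{"dx":0,"dy":0,"dz":0.03,"ax":0,"ay":0,"az":0,"grip":-1},{"dx":0,"dy":0,"dz":0.06,"ax":0,"ay":0,"az":0,"grip":-1},{"dx":0,"dy":0,"dz":0.09,"ax":0,"ay":0,"az":0,"grip":-1},{"dx":0,"dy":0,"dz":0.11,"ax":0,"ay":0,"az":0,"grip":-1},{"dx":0,"dy":0,"dz":0.12,"ax":0,"ay":0,"az":0,"grip":-1}]' | egrep 'pos|force'
python3 -m jog '[{"dx":0,"dy":0,"dz":0.01,"ax":0,"ay":0,"az":0,"grip":-1},{"dx":0,"dy":0,"dz":0.01,"ax":0,"ay":0,"az":0,"grip":-1}]' | egrep 'pos|force'
```

```text
position: [0.5641, -0.0266, 0.1096]
contact_force: [-0.5, 0.2, 0.5]
gripper_force: 0.0
position: [0.5645, -0.0267, 0.1077]
contact_force: [0.2, 0.0, 0.8]
gripper_force: 0.0
```

```bash
python3 -m jog '[{"dx":0.04,"dy":-0.035,"dz":0.008,"ax":0,"ay":0,"az":0,"grip":-1},{"dx":0.07,"dy":-0.063,"dz":0.008,"ax":0,"ay":0,"az":0,"grip":-1},{"dx":0.103,"dy":-0.092,"dz":0.008,"ax":0,"ay":0,"az":0,"grip":-1},{"dx":0.127,"dy":-0.122,"dz":0.008,"ax":0,"ay":0,"az":0,"grip":-1},{"dx":0.15,"dy":-0.152,"dz":0.008,"ax":0,"ay":0,"az":0,"grip":-1}]' | egrep 'pos|force'
python3 - <<'E'
from rig import manip
import cv2,numpy as np
a=manip.get_image("scene")["img"][190:310,220:420,::-1];b=manip.get_image("wrist")["img"][120:420,130:430,::-1]
cv2.imwrite("pics/c6.png",np.hstack([cv2.resize(a,(480,288)),cv2.resize(b,(300,288))]))
E
```

```text
position: [0.5265, -0.0656, 0.1067]
contact_force: [0.9, 0.6, 0.7]
gripper_force: 0.3
```

View pics/c6.png

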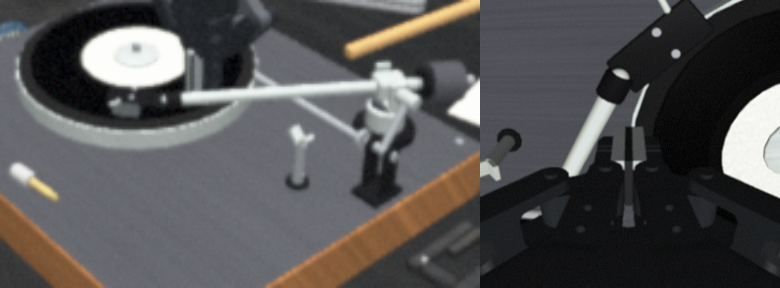

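```bash
python3 -m jog '[{"dx":0.022,"dy":-0.027,"dz":0.005,"ax":0,"ay":0,"az":0,"grip":-1},{"dx":0.035,"dy":-0.055,"dz":0.005,"ax":0,"ay":0,"az":0,"grip":-1},{"dx":0.047,"dy":-0.08,"dz":0.005,"ax":0,"ay":0,"az":0,"grip":-1},{"dx":0.06,"dy":-0.107,"dz":0.005,"ax":0,"ay":0,"az":0,"grip":-1},{"dx":0.072,"dy":-0.134,"dz":0.005,"ax":0,"ay":0,"az":0,"grip":-1}]' | egrep 'pos|force'
python3 -m jog '[{"dx":0.007,"dy":-0.02,"dz":0,"ax":0,"ay":0,"az":0,"grip":-1},{"dx":0.014,"dy":-0.04,"dz":0,"ax":0,"ay":0,"az":0,"grip":-1},{"dx":0.02,"dy":-0.055,"dz":0,"ax":0,"ay":0,"az":0,"grip":-1},{"dx":0.025,"dy":-0.07,"dz":0,"ax":0,"ay":0,"az":0,"grip":-1},{"dx":0.025,"dy":-0.07,"dz":0,"ax":0,"ay":0,"az":0,"grip":-1}]' | egrep 'pos|force'
python3 - <<'E'
from rig import manip
import cv2,numpy as np
w=manip.get_image("wrist");np.savez("w7.npz",img=w["img"],T=w["T_tool_cam"],m=w["mtx"])
np.savez("s7.npz",img=manip.get_image("scene")["img"],pos=manip.get_state()["position"])
a=np.load("s7.npz")["img"][190:310,220:420,::-1];b=w["img"][120:320,130:330,::-1]
cv2.imwrite("pics/c7.png",np.hstack([cv2.resize(a,(480,288)),cv2.resize(b,(300,300))[:288]]))
print(w["mtx"],w["T_tool_cam"])
E
```

```text
position: [0.5089, -0.0988, 0.105]
contact_force: [0.0, 0.2, 0.7]
gripper_force: 0.2
position: [0.5027, -0.1163, 0.105]
contact_force: [0.1, -0.6, 0.3]
gripper_force: 0.0
[[325.1922621    0.         278.18879331]
 [  0.         325.1922621  210.89090253]
 [  0.           0.           1.        ]] [[-1.00717549e-03 -9.60409234e-01 -2.78591258e-01  7.16107142e-02]
 [ 9.99999463e-01 -8.98790875e-04 -5.16771048e-04 -2.22298516e-05]
 [ 2.45916407e-04 -2.78591628e-01  9.60409623e-01 -1.42950002e-01]
 [ 0.00000000e+00  0.00000000e+00  0.00000000e+00  1.00000000e+00]]
```

View pics/c7.png

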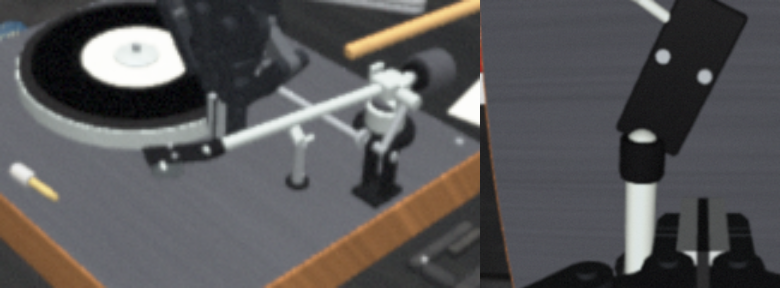

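```bash
cat >> h.py <<'E'
from scipy.spatial.transform import Rotation as Ro
def wray(w,uv,pos,z,q=(1,0,0,0)):
    m,T=w["m"],w["T"];v=(np.array(uv)-[m[0,2],m[1,2]])/m[0,0];r=np.hypot(*v)
    c=np.array([*(v/r*np.sin(r)),np.cos(r)]);Rt=np.diag([-1,1,-1.]) # tool down, x=-X
    o=Rt@T[:3,3]+pos;dv=Rt@T[:3,:3]@c
    return o+dv*(z-o[2])/dv[2]
E
python3 - <<'E'
from h import *
w=np.load("w7.npz");pos=np.load("s7.npz")["pos"];print(pos)
g=w["img"][...,:].mean(2)
for row in (243,246,250,254):
    l=g[row,215:260];i=np.where(l>150)[0]+215;u=(i.min()+i.max())/2
    P=wray(w,(u,row),pos,.115);th=np.arctan2(P[1]+.1473,.6414-P[0]);print(row,i.min(),i.max(),P.round(4),th.round(3))
E
```

```text
[ 0.50292262 -0.11572768  0.10497936]
243 228 245 [ 0.4846 -0.1343  0.115 ] 0.083
246 228 245 [ 0.4861 -0.1343  0.115 ] 0.083
250 228 245 [ 0.488  -0.1344  0.115 ] 0.084
254 228 245 [ 0.49   -0.1345  0.115 ] 0.084
```

```bash
python3 -m jog '[{"dx":0.002,"dy":-0.012,"dz":0,"ax":0,"ay":0,"az":0,"grip":-1},{"dx":0.004,"dy":-0.024,"dz":0,"ax":0,"ay":0,"az":0,"grip":-1},{"dx":0.005,"dy":-0.036,"dz":0,"ax":0,"ay":0,"az":0,"grip":-1},{"dx":0.006,"dy":-0.046,"dz":0,"ax":0,"ay":0,"az":0,"grip":-1},{"dx":0.006,"dy":-0.048,"dz":0,"ax":0,"ay":0,"az":0,"grip":-1}]' | egrep 'pos|force'
python3 - <<'E'
from h import *
from rig import manip
pos=manip.get_state()["position"]
x=manip.get_image("wrist");w={"m":x["mtx"],"T":x["T_tool_cam"]};g=x["img"].mean(2)
for row in (243,250,256):
    i=np.where(g[row,215:265]>150)[0]+215;u=(i.min()+i.max())/2
    P=wray(w,(u,row),pos,.115);print(row,i.min(),i.max(),P.round(4),np.arctan2(P[1]+.1473,.6414-P[0]).round(3))
print("rest",wray(w,(349,280),[.5234,-.1895,.1308],.107))
a=cv2.cvtColor(cv2.imread("pics/w3.png")[255:310,310:390],4) if 0 else cv2.imread("pics/w3.png")[240:310,310:400]
s=manip.get_image("scene")["img"][190:310,220:420,::-1]
cv2.imwrite("pics/c8.png",np.hstack([cv2.resize(s,(480,288)),cv2.resize(a,(320,249+39))]))
E
```

```text
position: [0.5016, -0.1282, 0.1051]
contact_force: [0.0, 0.5, -0.7]
gripper_force: 0.0Traceback (most recent call last):
  File "<stdin>", line 6, in <module>
    return umr_minimum(a, axis, None, out, keepdims, initial, where)
ValueError: zero-size array to reduction operation minimum which has no identity
```

The picture allowance is used up, so from here I check numerically only.

Run:
```python
from h import *
from rig import manip
pos=manip.get_state()["position"];print(pos)
x=manip.get_image("wrist");w={"m":x["mtx"],"T":x["T_tool_cam"]};g=x["img"].mean(2);np.save("w8.npy",x["img"])
for row in range(236,266,3):
    i=np.where(g[row,200:262]>150)[0]+200
    if len(i)<3: print(row,"-");continue
    u=(i.min()+i.max())/2
    P=wray(w,(u,row),pos,.115);print(row,i.min(),i.max(),P.round(4),np.arctan2(P[1]+.1473,.6414-P[0]).round(3))
r=cv2.imread("pics/w3.png").mean(2)
for row in range(272,294,3):
    i=np.where(r[row,328:372]>150)[0]+328
    if len(i): u=(i.min()+i.max())/2;print("rest",row,i.min(),i.max(),wray(w,(u,row),[.5234,-.1895,.1308],.106).round(4))
```

```text
[ 0.50150781 -0.12805005  0.10502439]
236 -
239 -
242 -
245 227 245 [ 0.4842 -0.1469  0.115 ] 0.003
248 228 245 [ 0.4856 -0.1467  0.115 ] 0.004
251 228 245 [ 0.4871 -0.1468  0.115 ] 0.003
254 228 245 [ 0.4886 -0.1468  0.115 ] 0.003
257 228 245 [ 0.49   -0.1469  0.115 ] 0.003
260 228 246 [ 0.4915 -0.1468  0.115 ] 0.004
263 229 246 [ 0.493  -0.1466  0.115 ] 0.005
rest 275 346 352 [ 0.5397 -0.148   0.106 ]
rest 278 336 363 [ 0.5417 -0.1476  0.106 ]
rest 281 335 363 [ 0.5438 -0.1477  0.106 ]
rest 284 335 363 [ 0.5458 -0.1475  0.106 ]
rest 287 335 363 [ 0.5479 -0.1473  0.106 ]
rest 290 335 361 [ 0.55   -0.1477  0.106 ]
```

```bash
python3 -m jog '[{"dx":0,"dy":0.04,"dz":0,"ax":0,"ay":0,"az":0,"grip":-1},{"dx":0,"dy":0.08,"dz":0,"ax":0,"ay":0,"az":0,"grip":-1},{"dx":0,"dy":0.08,"dz":-0.1,"ax":0,"ay":0,"az":0,"grip":-1},{"dx":0,"dy":0.08,"dz":-0.22,"ax":0,"ay":0,"az":0,"grip":-1},{"dx":0,"dy":0.08,"dz":-0.36,"ax":0,"ay":0,"az":0,"grip":-1}]' | egrep 'pos|force'
python3 -m jog '[{"dx":-0.12,"dy":-0.08,"dz":0,"ax":0,"ay":0,"az":0,"grip":-1},{"dx":-0.25,"dy":-0.17,"dz":0,"ax":0,"ay":0,"az":0,"grip":-1},{"dx":-0.38,"dy":-0.26,"dz":0,"ax":0,"ay":0,"az":0,"grip":-1},{"dx":-0.51,"dy":-0.345,"dz":0,"ax":0,"ay":0,"az":0,"grip":-1},{"dx":-0.51,"dy":-0.345,"dz":0,"ax":0,"ay":0,"az":0,"grip":-1}]' | egrep 'pos|force'
python3 -m jog '[{"dx":0,"dy":0,"dz":0,"ax":0,"ay":0,"az":0,"grip":-1},{"dx":0,"dy":0,"dz":0,"ax":0,"ay":0,"az":0,"grip":-1}]' | egrep 'pos|force'
```

```text
position: [0.5, -0.1057, 0.1946]
contact_force: [0.9, 0.1, 0.3]
gripper_force: 0.0
position: [0.635, -0.1971, 0.1936]
contact_force: [0.1, -0.6, -0.6]
gripper_force: 0.0
position: [0.6283, -0.1925, 0.1942]
contact_force: [0.3, -0.3, -0.2]
gripper_force: 0.0
```

```bash
python3 -m jog '[{"dx":0,"dy":-0.008,"dz":0.05,"ax":0,"ay":0,"az":0,"grip":-1},{"dx":0,"dy":-0.008,"dz":0.1,"ax":0,"ay":0,"az":0,"grip":-1},{"dx":0,"dy":-0.008,"dz":0.15,"ax":0,"ay":0,"az":0,"grip":-1},{"dx":0,"dy":-0.008,"dz":0.19,"ax":0,"ay":0,"az":0,"grip":-1},{"dx":0,"dy":-0.008,"dz":0.23,"ax":0,"ay":0,"az":0,"grip":-1}]' | egrep 'pos|force'
python3 -m jog '[{"dx":0,"dy":0,"dz":0.018,"ax":0,"ay":0,"az":0,"grip":-1},{"dx":0,"dy":0,"dz":0.034,"ax":0,"ay":0,"az":0,"grip":-1},{"dx":0,"dy":0,"dz":0.034,"ax":0,"ay":0,"az":0,"grip":-1}]' | egrep 'pos|force'
python3 - <<'E'
from h import *
from rig import manip
x=manip.get_image("wrist");w={"m":x["mtx"],"T":x["T_tool_cam"]};g=x["img"].mean(2);pos=manip.get_state()["position"]
for xx in (.49,.51):  # tube bright cells along columns at given world x: search rows
    best=[]
    for row in range(20,300,1):
        i=np.where(g[row,250:420]>150)[0]+250
        if 6<len(i)<30 and np.ptp(i)==len(i)-1:
            P=wray(w,(i.mean(),row),pos,.114)
            if abs(P[0]-xx)<.0015: best.append((row,i.mean(),P.round(4).tolist()))
    print(best[:2])
E
```

```text
position: [0.628, -0.1946, 0.1374]
contact_force: [-0.6, 0.8, 0.0]
gripper_force: 0.0
position: [0.6285, -0.1956, 0.1284]
contact_force: [0.4, -1.0, 0.1]
gripper_force: 0.0
[]
[(28, np.float64(380.0), [0.5088, -0.1454, 0.114]), (29, np.float64(380.0), [0.5094, -0.1454, 0.114])]
```

```bash
python3 -m jog '[{"dx":0.025,"dy":0.008,"dz":0,"ax":0,"ay":0,"az":0,"grip":-1},{"dx":0.05,"dy":0.008,"dz":0,"ax":0,"ay":0,"az":0,"grip":-1},{"dx":0.075,"dy":0.008,"dz":0,"ax":0,"ay":0,"az":0,"grip":-1},{"dx":0.1,"dy":0.008,"dz":0,"ax":0,"ay":0,"az":0,"grip":-1},{"dx":0.12,"dy":0.008,"dz":0,"ax":0,"ay":0,"az":0,"grip":-1}]' | egrep 'pos|force'
python3 -m jog '[{"dx":0.02,"dy":0,"dz":0,"ax":0,"ay":0,"az":0,"grip":-1},{"dx":0.04,"dy":0,"dz":0,"ax":0,"ay":0,"az":0,"grip":-1},{"dx":0.06,"dy":0,"dz":0,"ax":0,"ay":0,"az":0,"grip":-1},{"dx":0.075,"dy":0,"dz":0,"ax":0,"ay":0,"az":0,"grip":-1},{"dx":0.08,"dy":0,"dz":0,"ax":0,"ay":0,"az":0,"grip":-1}]' | egrep 'pos|force'
python3 -m jog '[{"dx":0.01,"dy":0,"dz":0,"ax":0,"ay":0,"az":0,"grip":-1},{"dx":0.01,"dy":0,"dz":0,"ax":0,"ay":0,"az":0,"grip":-1}]' | egrep 'pos|force'
```

```text
position: [0.5981, -0.194, 0.1296]
contact_force: [0.6, -0.9, 0.4]
gripper_force: 0.5
position: [0.5779, -0.1938, 0.1287]
contact_force: [1.4, 0.4, -0.4]
gripper_force: 0.4
position: [0.5759, -0.1939, 0.1289]
contact_force: [-0.3, 0.0, -0.0]
gripper_force: 0.0
```

```bash
python3 -m jog '[{"dx":0.008,"dy":0,"dz":0,"ax":0,"ay":0,"az":0,"grip":-1},{"dx":0.008,"dy":0,"dz":0,"ax":0,"ay":0,"az":0,"grip":-1},{"dx":0.008,"dy":0,"dz":0,"ax":0,"ay":0,"az":0,"grip":-1}]' | egrep 'pos|force'
python3 -m jog '[{"dx":0.008,"dy":0,"dz":0,"ax":0,"ay":0,"az":0,"grip":-1},{"dx":0.008,"dy":0,"dz":0,"ax":0,"ay":0,"az":0,"grip":-1},{"dx":0.008,"dy":0,"dz":0,"ax":0,"ay":0,"az":0,"grip":-1}]' | egrep 'pos|force'
```

```text
position: [0.5754, -0.194, 0.1291]
contact_force: [2.8, 0.5, -1.0]
gripper_force: 1.8
position: [0.5753, -0.194, 0.1293]
contact_force: [6.9, 0.8, -3.7]
gripper_force: 3.7
```

```bash
python3 -m jog '[{"dx":-0.04,"dy":-0.01,"dz":0,"ax":0,"ay":0,"az":0,"grip":-1},{"dx":-0.08,"dy":-0.01,"dz":0,"ax":0,"ay":0,"az":0,"grip":-1},{"dx":-0.08,"dy":-0.01,"dz":-0.12,"ax":0,"ay":0,"az":0,"grip":-1},{"dx":-0.08,"dy":-0.01,"dz":-0.27,"ax":0,"ay":0,"az":0,"grip":-1},{"dx":-0.08,"dy":-0.01,"dz":-0.42,"ax":0,"ay":0,"az":0,"grip":-1}]' | egrep 'pos|force'
python3 -m jog '[{"dx":0.1,"dy":0.12,"dz":0,"ax":0,"ay":0,"az":0,"grip":-1},{"dx":0.2,"dy":0.26,"dz":0,"ax":0,"ay":0,"az":0,"grip":-1},{"dx":0.3,"dy":0.4,"dz":0,"ax":0,"ay":0,"az":0,"grip":-1},{"dx":0.4,"dy":0.53,"dz":0,"ax":0,"ay":0,"az":0,"grip":-1},{"dx":0.48,"dy":0.66,"dz":0,"ax":0,"ay":0,"az":0,"grip":-1}]' | egrep 'pos|force'
python3 -m jog '[{"dx":0.1,"dy":0.14,"dz":0,"ax":0,"ay":0,"az":0,"grip":-1},{"dx":0.2,"dy":0.28,"dz":0,"ax":0,"ay":0,"az":0,"grip":-1},{"dx":0.3,"dy":0.42,"dz":0,"ax":0,"ay":0,"az":0,"grip":-1},{"dx":0.35,"dy":0.54,"dz":0,"ax":0,"ay":0,"az":0,"grip":-1},{"dx":0.35,"dy":0.6,"dz":0,"ax":0,"ay":0,"az":0,"grip":-1}]' | egrep 'pos|force'
python3 - <<'E'
from h import *
from rig import manip
p=np.load("p.npy")
I={n:manip.get_image(n)["img"].mean(2) for n in("top","scene")}
for n in I:
    im=I[n]
    for r in (115,130,145,155):
        a,t=proj(n,t2w(p,[[110-r,-125,105.5],[110-r,-124,105.5]]));nv=(t-a)/np.linalg.norm(t-a)
        # for scene scan vertically, for top across tube
        sd=nv if n=="top" else np.array([0,1.]);o=np.arange(-8,8.1,.5)
        v=[cv2.getRectSubPix(im.astype(np.float32),(1,1),tuple(map(float,a+k*sd)))[0,0] for k in o]
        m=np.array(v)>140;print(n,r,a.round(1),"offset px",o[m].mean().round(2) if m.any() else None,m.sum(),"px/mm",np.linalg.norm(t-a).round(2))
    k=proj(n,t2w(p,knob(0)))[0];k2=proj(n,t2w(p,knob(1.2)))[0]
    print("knob fwd/back bright",[im[int(q[1])-3:int(q[1])+4,int(q[0])-3:int(q[0])+4].mean().round() for q in(k,k2)], [d[n]["img"].mean(2)[int(q[1])-3:int(q[1])+4,int(q[0])-3:int(q[0])+4].mean().round() for q in(k,k2)])
E
```

```text
position: [0.5917, -0.1962, 0.2339]
contact_force: [1.2, 0.2, -0.3]
gripper_force: 0.0
position: [0.4704, -0.0304, 0.234]
contact_force: [-0.0, 0.7, -0.0]
gripper_force: 0.0
position: [0.3808, 0.1212, 0.2343]
contact_force: [0.3, -0.4, -0.1]
gripper_force: 0.0
top 115 [357.1 213.9] offset px -0.5 9 px/mm 0.47
top 130 [357.2 220.9] offset px -0.5 9 px/mm 0.47
top 145 [357.3 227.9] offset px -0.5 9 px/mm 0.47
top 155 [357.4 232.6] offset px -0.5 9 px/mm 0.47
knob fwd/back bright [np.float64(151.0), np.float64(76.0)] [np.float64(150.0), np.float64(77.0)]
scene 115 [337.  249.5] offset px -1.0 13 px/mm 0.51
scene 130 [330.6 253. ] offset px -1.25 14 px/mm 0.51
scene 145 [324.1 256.5] offset px -1.25 14 px/mm 0.51
scene 155 [319.7 258.9] offset px -1.5 13 px/mm 0.51
knob fwd/back bright [np.float64(193.0), np.float64(125.0)] [np.float64(199.0), np.float64(110.0)]
```

The tube lies within about 1 mm of the rest line, parallel to it and down, and the lever matches its starting forward position. Handing in.

```bash
python3 -m jog '[{"dx":0,"dy":0,"dz":0,"ax":0,"ay":0,"az":0,"grip":-1},{"dx":0,"dy":0,"dz":0,"ax":0,"ay":0,"az":0,"grip":-1}]' | grep clock; python3 -c "
from rig import manip
print(manip.sign_off())"
```

```text
clock: 13.23
the job is handed in; nothing more can be done
None
```

The tonearm is parked in its rest with the cue lever fully forward, and I handed the job in at 13.2 s; the last camera check showed the tube within about 1 mm of the rest line, but no verdict came back.

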